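# Put the canister away and bed the case lid on its seal

## Robot

A 6-joint arm with a two-finger parallel gripper is mounted at the origin on the work surface. World frame = base frame: x ahead of the robot, y to its left, z up, the work surface at z = 0. Lengths are in m, angles in rad, forces in N, time in s.
With the tool pointing down it reaches from about 0.425 to 0.95 m from the base axis. Payload 3.5 kg.
Tool frame: the origin (TCP) lies between the finger pads; the fingertips stand 25 mm ahead of it and the grasp point (between the pads) lies 6 mm ahead of it (ctrl.finger_overhang is the distance from the TCP to the fingertips, in m); x points along the fingers, y is the direction in which the jaws open and shut, and the axes are right-handed (so a half turn about x gives the same grasp; the last joint's range is limited). The gripper opens to 85 mm and grips with 20 to 120 N. Pads are 22 mm wide; open, the fingers measure 114 mm over their backs; the gripper's body (76 mm by 85 mm) begins 54 mm behind the grasp point. The pads swing forward as they close: fully open they stand 13 mm farther back than shut.
Start: joints at [1.006, 0.286, 1.577, -0, 1.279, -0.15], TCP at [0.272, 0.618, 0.256] pointing down, gripper open.
Joint ranges: [-2.77, 2.77], [-0.9, 2.22], [0.21, 2.48], [-1.53, 4.67], [0.24, 2.81], [-2.84, 2.84]. Speed limits (rad/s): [2.79, 2.79, 3.14, 3.14, 3.14, 3.14].

## Interface

Orientations are given as a unit quaternion [x, y, z, w].
In Python, from plant import ctrl gives the robot as it stands.
- The arm moves only by the tool play_rows, never from a script. Its argument "targets" is a list of rows, each an object with "delta_pos": the shift along the world's x, y, z normalised to -1 to 1, where 1 is 1000 mm, a list of three; "delta_rot": the turn, a rotation vector about the world's x, y, z normalised to -1 to 1, where 1 is pi rad, a list of three; "claw": the finger opening in mm, from 0 to 85.4. In form: [{"delta_pos": [tx, ty, tz], "delta_rot": [wx, wy, wz], "claw": claw}, ...]. A call has 1 to 20 rows; each row is the pose to reach, as a shift and turn from the pose measured when the call began, turning the shorter way round; what a row does not reach only later rows make up. A row lasts 1/12 s, in which the tool goes at most 41.7 mm and 7.16 degrees, less where a joint would pass 70% of its speed; a pose out of reach is approached as far as the arm can. A call with a number of a shift or a turn outside -1 to 1 is refused whole. A call with a gripper value outside its range is refused whole. The fingers move at their own pace and stop on an object; "newtons" is the grip in N (left out, the last holds). Time passes only in rows, so rows that repeat a pose let the fingers close. It gives the time, the measured TCP pose, the force and the opening at its end, in the units of the state.
- ctrl.get_state(): the state, without advancing time (a new reading comes with each control period).
- ctrl.read_camera(name): name is "scene" or "top" or "wrist"; returns the picture (384x512x3 uint8, blue, green, red); there is no depth.
- ctrl.calibration(name): a dict with "fx", "fy", "cx", "cy" (pixels), "camera_from_world" (4x4, takes a point from world to camera coordinates). Camera axes: x right, y down, z forward; pixel columns grow to the right and rows downward; lengths in m; the calibration is good to about 2 mm. A picture is of the moment at which its call begins: read the wrist's pose just before it. calibration takes no time and is no camera call; for the wrist camera it gives the pose at the moment of the call.
- ctrl.sign_off(): hands the job in, once; it reports no verdict.
The state is a dict: "time": time; "qpos": joint angles; "dq": joint speeds; "joint_efforts": joint torques, N m; "eef_pos": TCP position; "tcp_rot": TCP orientation; "contact_force": force on the tool from outside, world axes, zero at the start; "wrist_torque": the same for the moment, N m; "opening": opening from 0.0 (shut) to 1.0 (fully open).
Only numpy, scipy, OpenCV 4.12 (cv2) and the standard library are available. Lean on these libraries where they do the work, as an engineer would, in place of code of your own. Each camera call takes 0.05 s, during which the arm holds its last target. There are 200 camera calls.

## Task

Stand the green-topped steel canister upright inside the open keeping case, setting it down gently. Then, with the closed fingertips, push the heavy lid down slowly so that it does not slam, lean on it near its blue pad with a steady 12 N or so for a good second to bed it on its seal, never with more than 30 N, and leave it shut. Leave the bottle, the bowl and the mould where they are.

Things in the scene. Friction and masses are not known exactly. Their poses are not given: they have to be found in the camera images.
- case: Fixed aluminium keeping case, an open box 240 mm deep (x) x 300 mm wide (y) x 85 mm high to the rim, walls and floor 12 mm thick. Origin at the centre of its underside on the table; own x points from its front wall (robot side) to its hinge wall, z up; turned by up to 0.25 rad about z.
- case_in (a point): Point on the inner floor of the case, 12 mm above the table, 50 mm in front of the case's centre: a good place for the canister, clear of the raised lid.
- canister_mid (a point): Centre of the canister: upright steel cylinder 56 mm in diameter, 60 mm high in all, top 14 mm green; 175 to 350 g. The point is half-way up (30 mm above its underside); z is its axis.
- lid (a joint): Angle of the lid, rad: 0 = lying on the bare rim, growing as it opens; starts at 1.25 to 1.42 (nearly upright). A friction hinge (0.75 N m) with a balance spring holds it at any angle, but it is heavy (0.65 to 1.15 kg) and coasts on if shoved: keep it under 0.6 rad/s (120 mm/s at the pad) in the last 0.3 rad. Moving it takes 1 to 5 N at the pad.
- lid_hinge (a point): Middle of the hinge line, 120 mm behind the case's centre (its +x), 85 mm above the table. Axes turn with the lid: y along the hinge line (the case's y), -x along the lid to its free edge, z out of its outer face. Lid: flat clear panel in a steel frame, 246 mm from hinge to free edge, 300 mm wide, 10 mm thick, its underside through the hinge line.
- lid_pad (a point): Middle of the blue pad (45 x 90 mm, flat) on the lid's outer face, 200 mm from the hinge line, 46 mm from the free edge, mid-width; when the lid is up this face looks away from the robot, when shut it looks up. Axes as lid_hinge.
- rim_front (a point): Middle of the case's front rim, 85 mm above the table. A soft black seal strip stands 3 to 11 mm above it: how far is not measured and must be felt. So the lid meets the seal at 0.013 to 0.047 rad, not at 0. The seal then gives about 1 mm for every 4 to 7 N more at the pad, and the hinge keeps the lid shut when let go.
- syrup_mid (a point): Bystander: amber bottle, 54 mm in diameter, 130 mm high; point half-way up. It and the canister may swap places.
- bowl: Bystander: glass bowl, 110 mm across the rim, 50 mm high; origin at the centre of its underside.
- mould: Bystander: wooden sweet mould, block 60 x 150 x 30 mm; origin at the centre of its underside.
Things that resemble listed ones, but are neither listed nor needed, are in the scene too. Of the things like the part that bears canister_mid, leave any that is orange or purple; of the rest the larger one is meant.

How it is judged:
By the outcome, as a careful person would: the job done as asked, in the order asked, and still so for the second after the job is handed in, with the robot touching nothing.
It also fails if it takes over 72 s, if anything falls off the work surface, if the arm or the gripper's body presses on something with over 40 N, if the wrist force passes 120 N, or if a joint passes its speed limit or range.

## Working session

There is one attempt and no reset: what is moved stays moved. The work goes in short steps, Python scripts to look and compute and a tool call to move; the robot and the scene stay as the last step left them, time stands still between calls to the robot, and variables do not carry over. Pictures are saved under pics/ and viewed, about 8 in all and at most 12, crops included, and the job is handed in when it is done.

Besides the shell and the picture viewer there is one more tool, called as name([rows], argument=value, ...), one row to a line, values as JSON. play_rows: Moves the arm, as the interface text tells. Its arguments: {"type":"object","properties":{"targets":{"type":"array"},"newtons":{"type":"number"}},"required":["targets"]}

```bash
mkdir -p pics; ls; python3 - <<'E'
from plant import ctrl
import cv2,numpy as np
s=ctrl.get_state()
print({k:np.round(v,3) for k,v in s.items()})
a=ctrl.read_camera("scene");b=ctrl.read_camera("top")
cv2.imwrite("pics/scene0.png",a);cv2.imwrite("pics/top0.png",b)
for n in("scene","top"):
    c=ctrl.calibration(n);print(n,c["fx"],c["cx"],c["cy"]);print(np.round(c["camera_from_world"],3))
E
```

```text
pics
{'time': np.float64(0.0), 'qpos': array([ 1.006,  0.287,  1.578, -0.   ,  1.279, -0.15 ]), 'dq': array([ 0.001, -0.001,  0.   ,  0.   ,  0.   , -0.001]), 'joint_efforts': array([-1.0000e-03, -4.0595e+01, -2.9264e+01, -0.0000e+00,  6.0000e-03,
       -0.0000e+00]), 'eef_pos': array([0.272, 0.617, 0.255]), 'tcp_rot': array([ 0.145,  0.692, -0.146,  0.692]), 'contact_force': array([-1.076,  0.306,  0.272]), 'wrist_torque': array([ 0.029, -0.017,  0.002]), 'opening': np.float64(1.001)}
scene 455.81250279008214 253.23143154745068 189.79374878624108
[[-0.749  0.663 -0.012  0.421]
 [ 0.469  0.517 -0.716 -0.13 ]
 [-0.468 -0.542 -0.698  1.517]
 [ 0.     0.     0.     1.   ]]
top 475.51647991141164 252.1016935277704 190.4620980453623
[[ 2.10e-02 -1.00e+00 -1.00e-03 -6.30e-02]
 [-9.86e-01 -2.10e-02 -1.64e-01  5.16e-01]
 [ 1.64e-01  5.00e-03 -9.86e-01  1.45e+00]
 [ 0.00e+00  0.00e+00  0.00e+00  1.00e+00]]
```

View pics/scene0.png

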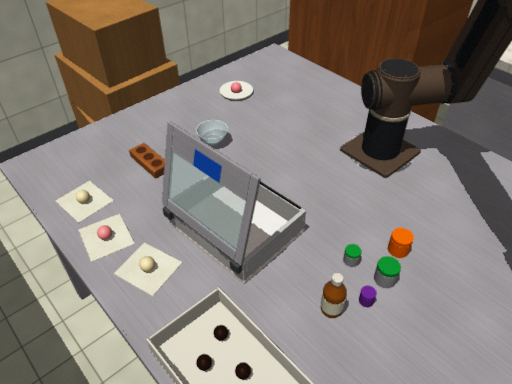

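View pics/top0.png

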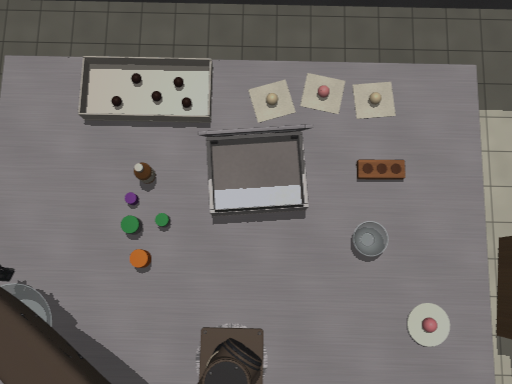

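Candidates for the canister in the top view are green large (130,225), green small (162,220), orange (139,258) and purple (131,199). The larger green one fits, because orange and purple are excluded. I'll confirm it in an enlarged crop and measure.

```bash
cat > h.py <<'E'
import cv2,numpy as np
from plant import ctrl
def ray(n,uv,z,c=None):
    "pixel -> world point on plane z"
    c=c or ctrl.calibration(n);T=c["camera_from_world"];R=T[:3,:3];o=-R.T@T[:3,3]
    d=R.T@np.array([(uv[0]-c["cx"])/c["fx"],(uv[1]-c["cy"])/c["fy"],1.])
    return o+d*(z-o[2])/d[2]
def proj(n,P,c=None):
    c=c or ctrl.calibration(n);T=c["camera_from_world"]
    p=np.atleast_2d(P)@T[:3,:3].T+T[:3,3]
    return np.c_[c["fx"]*p[:,0]/p[:,2]+c["cx"],c["fy"]*p[:,1]/p[:,2]+c["cy"]]
def blobs(im,lo,hi,amin=15):
    m=cv2.inRange(cv2.cvtColor(im,cv2.COLOR_BGR2HSV),lo,hi)
    n,l,s,c=cv2.connectedComponentsWithStats(m)
    return [(s[i],c[i]) for i in range(1,n) if s[i,4]>=amin]
E
python3 - <<'E'
from h import *
for n in("top","scene"):
    a=cv2.imread(f"pics/{n}0.png")
    for nm,lo,hi in(("green",(50,120,40),(75,255,255)),("blue",(105,150,50),(125,255,255))):
        for s,c in blobs(a,lo,hi): print(n,nm,s,np.round(c,1),np.round(ray(n,c,.06 if nm=="green" else .28),3))
a=cv2.imread("pics/top0.png")
x=cv2.resize(a[110:280,110:310],None,fx=4,fy=4,interpolation=cv2.INTER_CUBIC)[:600]
cv2.imwrite("pics/topcrop.png",a[115:265,110:310].repeat(4,0).repeat(4,1))
E
```

```text
top green [156 213  13  13 132] [161.7 219.3] [0.419 0.224 0.06 ]
top green [121 216  18  17 246] [129.7 224. ] [0.402 0.321 0.06 ]
scene green [345 244  16  15 183] [352.7 250.8] [0.436 0.235 0.06 ]
scene green [377 257  24  20 377] [388.5 266.4] [0.409 0.324 0.06 ]
scene blue [194 150  27  32 459] [206.9 165.4] [ 0.649 -0.058  0.28 ]
```

View pics/topcrop.png

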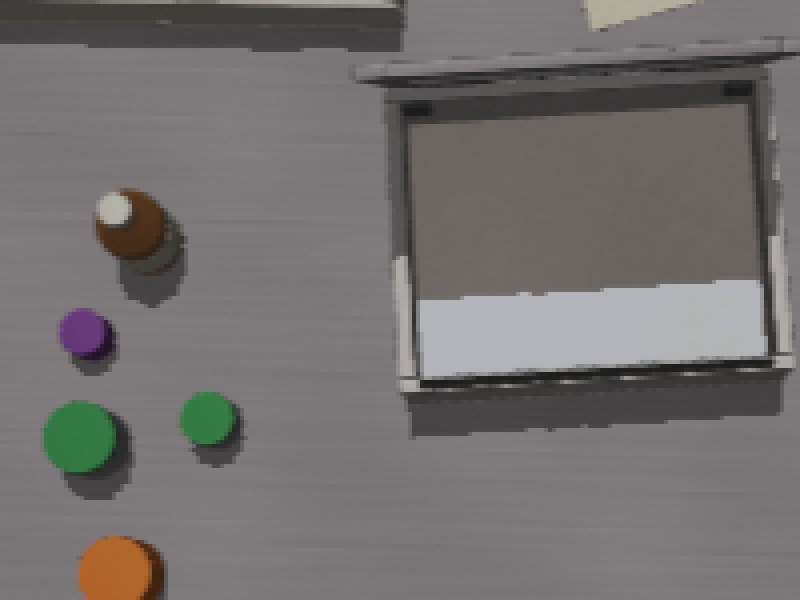

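The larger green canister is at crop (80,437), clearly bigger than the small one at (208,418), so it is the one meant. The case rim corners are at crop (402,392), (793,368), (386,103) and (770,68), with the lid's free edge from (357,74) to (800,45). Next I'll fit the case pose and lid angle.

```bash
cat > fit.py <<'E'
from h import *
from scipy.optimize import least_squares
ct,cs=ctrl.calibration("top"),ctrl.calibration("scene")
K=lambda u,v:(u/4+110-.4,v/4+115-.4)
top=np.array([K(402,392),K(793,368),K(386,103),K(770,68)])
pad=np.array([206.9,165.4])
def W(p,P):
    c,s=np.cos(p[2]),np.sin(p[2]);P=np.atleast_2d(P)
    return np.c_[p[0]+c*P[:,0]-s*P[:,1],p[1]+s*P[:,0]+c*P[:,1],P[:,2]]
def lid(p,L): # L in lid axes about hinge
    a=p[3];L=np.atleast_2d(L)
    # -x dir -> (-cos a, 0, sin a); z -> (sin a,0,cos a)
    return W(p,np.c_[.12+L[:,0]*np.cos(a)+L[:,2]*np.sin(a),L[:,1],.085-L[:,0]*np.sin(a)+L[:,2]*np.cos(a)])
C=np.array([[-.12,.15,.085],[-.12,-.15,.085],[.12,.15,.085],[.12,-.15,.085]])
if __name__=="__main__":
    f=lambda p:np.r_[(proj("top",W(p,C),ct)-top).ravel(),(proj("scene",lid(p,[-.2,0,.010]),cs)-pad).ravel()]
    r=least_squares(f,[.6,-.03,.05,1.3]);p=r.x
    print(np.round(p,4),"resid",np.round(r.fun,1))
    np.save("case.npy",p)
    print("case_in",W(p,[-.05,0,.012]).round(3),"pad",lid(p,[-.2,0,.01]).round(3),"edge",lid(p,[[-.246,0,.01]]).round(3))
    for n,c in(("top",ct),("scene",cs)):
        im=cv2.imread(f"pics/{n}0.png");im=cv2.resize(im,None,fx=1.5,fy=1.5)
        for q in np.r_[proj(n,W(p,C),c),proj(n,lid(p,[[-.246,.15,.01],[-.246,-.15,.01],[-.246,.15,0],[0,.15,0],[0,-.15,0],[-.2,0,.01]]),c)]:
            cv2.circle(im,tuple(np.int32(q*1.5)),2,(0,0,255),-1)
        cv2.imwrite(f"pics/ov_{n}.png",im)
    a=cv2.imread("pics/ov_top.png")[170:340,270:490];b=cv2.imread("pics/ov_scene.png")[170:420,220:470]
    o=np.zeros((500,720,3),np.uint8);o[:255,:330]=cv2.resize(a,(330,255));o[:390,330:720]=cv2.resize(b,(390,390))
    cv2.imwrite("pics/ov.png",o)
E
python3 fit.py
```

```text
[ 0.5671 -0.0646  0.0929  1.3336] resid [-0.2  1.9  0.9  0.8 -0.6 -2.5 -0.3 -0.5 -0.1 -0.1]
case_in [[ 0.517 -0.069  0.012]] pad [[ 0.649 -0.057  0.282]] edge [[ 0.639 -0.058  0.326]]
```

View pics/ov.png

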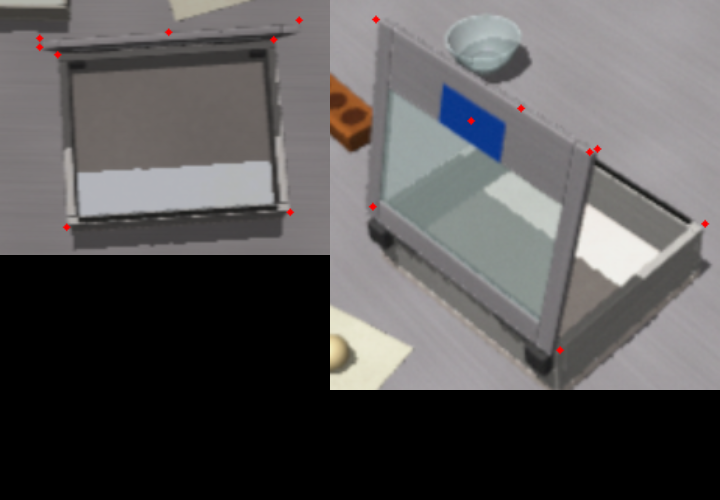

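```bash
python3 - <<'E'
from h import *
from scipy.spatial.transform import Rotation as R
s=ctrl.get_state();print(R.from_quat(s["tcp_rot"]).as_matrix().round(3))
print("yaw of jaw axis",np.arctan2(*R.from_quat(s["tcp_rot"]).as_matrix()[1::-1,1]))
for nm,uv,z in(("orange",(138.4,257.6),.05),("purple",(130.5,198),.035),("bottle",(138.2,166.6),.13)):print(nm,ray("top",uv,z).round(3))
E
```

```text
[[-0.001  0.403  0.915]
 [-0.002  0.915 -0.403]
 [-1.    -0.002 -0.   ]]
yaw of jaw axis 1.156004269956207
orange [0.301 0.291 0.05 ]
purple [0.486 0.33  0.035]
bottle [0.568 0.288 0.13 ]
```

play_rows([
  {"delta_pos": [0.02, -0.04, -0.008], "delta_rot": [0, 0, 0], "claw": 80},
  {"delta_pos": [0.035, -0.077, -0.014], "delta_rot": [0, 0, 0], "claw": 80},
  {"delta_pos": [0.05, -0.114, -0.02], "delta_rot": [0, 0, 0], "claw": 80},
  {"delta_pos": [0.068, -0.15, -0.028], "delta_rot": [0, 0, 0], "claw": 80},
  {"delta_pos": [0.085, -0.187, -0.035], "delta_rot": [0, 0, 0], "claw": 80},
  {"delta_pos": [0.102, -0.223, -0.042], "delta_rot": [0, 0, 0], "claw": 80},
  {"delta_pos": [0.119, -0.26, -0.048], "delta_rot": [0, 0, 0], "claw": 80},
  {"delta_pos": [0.135, -0.295, -0.055], "delta_rot": [0, 0, 0], "claw": 80},
  {"delta_pos": [0.135, -0.295, -0.055], "delta_rot": [0, 0, 0], "claw": 80},
  {"delta_pos": [0.135, -0.295, -0.055], "delta_rot": [0, 0, 0], "claw": 80},
  {"delta_pos": [0.135, -0.295, -0.055], "delta_rot": [0, 0, 0], "claw": 80},
])

```text
time: 1.02
eef_pos: [0.4067, 0.3224, 0.2]
tcp_rot: [0.145, 0.692, -0.147, 0.691]
contact_force: [0.4, -0.0, -0.8]
opening: 0.938
```

```bash
python3 - <<'E'
from h import *
s=ctrl.get_state();c=ctrl.calibration("wrist");a=ctrl.read_camera("wrist");cv2.imwrite("pics/w1.png",a)
print(s["time"],s["eef_pos"].round(4),s["opening"])
for b,u in blobs(a,(50,100,40),(75,255,255),60):print(b,u.round(1),ray("wrist",u,.06,c).round(4),ray("wrist",(b[0]+b[2]/2,b[1]+b[3]/2),.06,c).round(4))
E
```

```text
1.0167 [0.4067 0.3224 0.2   ] 0.9377859305554113
[ 224  149   64   64 3210] [255.4 180.5] [0.3999 0.3225 0.06  ] [0.4005 0.3228 0.06  ]
[ 151  211   44   42 1438] [172.6 231.9] [0.4137 0.2357 0.06  ] [0.4139 0.2359 0.06  ]
```

View pics/w1.png

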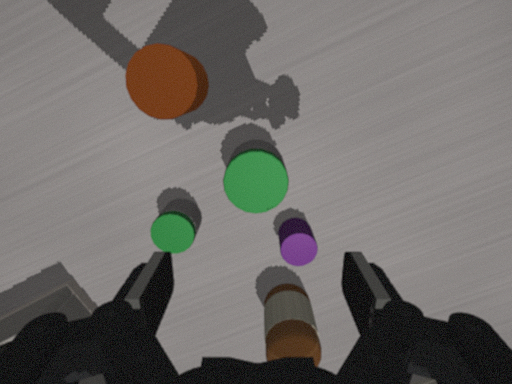

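The wrist view shows the large green canister centred at (255,181), giving (0.4005, 0.3227). The small green is at (172,232) and purple at (298,242), and both are clear of the jaw paths. I'll descend and grip.

play_rows([
  {"delta_pos": [-0.006, 0, -0.02], "delta_rot": [0, 0, 0], "claw": 80},
  {"delta_pos": [-0.006, 0, -0.05], "delta_rot": [0, 0, 0], "claw": 80},
  {"delta_pos": [-0.006, 0, -0.08], "delta_rot": [0, 0, 0], "claw": 80},
  {"delta_pos": [-0.006, 0, -0.11], "delta_rot": [0, 0, 0], "claw": 80},
  {"delta_pos": [-0.006, 0, -0.13], "delta_rot": [0, 0, 0], "claw": 80},
  {"delta_pos": [-0.006, 0, -0.145], "delta_rot": [0, 0, 0], "claw": 80},
  {"delta_pos": [-0.006, 0, -0.154], "delta_rot": [0, 0, 0], "claw": 80},
  {"delta_pos": [-0.006, 0, -0.154], "delta_rot": [0, 0, 0], "claw": 80},
  {"delta_pos": [-0.006, 0, -0.154], "delta_rot": [0, 0, 0], "claw": 50},
  {"delta_pos": [-0.006, 0, -0.154], "delta_rot": [0, 0, 0], "claw": 50},
  {"delta_pos": [-0.006, 0, -0.154], "delta_rot": [0, 0, 0], "claw": 50},
  {"delta_pos": [-0.006, 0, -0.154], "delta_rot": [0, 0, 0], "claw": 50},
  {"delta_pos": [-0.006, 0, -0.154], "delta_rot": [0, 0, 0], "claw": 50},
  {"delta_pos": [-0.006, 0, -0.154], "delta_rot": [0, 0, 0], "claw": 50},
  {"delta_pos": [-0.006, 0, -0.154], "delta_rot": [0, 0, 0], "claw": 50},
  {"delta_pos": [-0.006, 0, -0.154], "delta_rot": [0, 0, 0], "claw": 50},
], newtons=50)

```text
time: 2.4
eef_pos: [0.4016, 0.3239, 0.0479]
tcp_rot: [0.146, 0.691, -0.145, 0.692]
contact_force: [-0.6, 1.0, 5.7]
opening: 0.644
```

play_rows([
  {"delta_pos": [0, 0, 0.01], "delta_rot": [0, 0, 0], "claw": 50},
  {"delta_pos": [0, 0, 0.03], "delta_rot": [0, 0, 0], "claw": 50},
  {"delta_pos": [0, 0, 0.055], "delta_rot": [0, 0, 0], "claw": 50},
  {"delta_pos": [0, 0, 0.08], "delta_rot": [0, 0, 0], "claw": 50},
  {"delta_pos": [0, 0, 0.105], "delta_rot": [0, 0, 0], "claw": 50},
  {"delta_pos": [0, 0, 0.13], "delta_rot": [0, 0, 0], "claw": 50},
  {"delta_pos": [0, 0, 0.145], "delta_rot": [0, 0, 0], "claw": 50},
  {"delta_pos": [0, 0, 0.15], "delta_rot": [0, 0, 0], "claw": 50},
  {"delta_pos": [0, 0, 0.15], "delta_rot": [0, 0, 0], "claw": 50},
  {"delta_pos": [0, 0, 0.15], "delta_rot": [0, 0, 0], "claw": 50},
])

```text
time: 3.23
eef_pos: [0.401, 0.3233, 0.1969]
tcp_rot: [0.145, 0.692, -0.146, 0.692]
contact_force: [-0.1, -0.4, -1.6]
opening: 0.644
```

play_rows([
  {"delta_pos": [0.003, -0.01, 0], "delta_rot": [0, 0, 0.004], "claw": 50},
  {"delta_pos": [0.009, -0.03, 0], "delta_rot": [0, 0, 0.012], "claw": 50},
  {"delta_pos": [0.018, -0.06, 0], "delta_rot": [0, 0, 0.024], "claw": 50},
  {"delta_pos": [0.027, -0.09, 0], "delta_rot": [0, 0, 0.036], "claw": 50},
  {"delta_pos": [0.036, -0.12, 0], "delta_rot": [0, 0, 0.048], "claw": 50},
  {"delta_pos": [0.044, -0.15, 0], "delta_rot": [0, 0, 0.06], "claw": 50},
  {"delta_pos": [0.053, -0.18, 0], "delta_rot": [0, 0, 0.072], "claw": 50},
  {"delta_pos": [0.062, -0.21, 0], "delta_rot": [0, 0, 0.085], "claw": 50},
  {"delta_pos": [0.071, -0.24, 0], "delta_rot": [0, 0, 0.097], "claw": 50},
  {"delta_pos": [0.08, -0.27, 0], "delta_rot": [0, 0, 0.109], "claw": 50},
  {"delta_pos": [0.089, -0.3, 0], "delta_rot": [0, 0, 0.121], "claw": 50},
  {"delta_pos": [0.098, -0.33, 0], "delta_rot": [0, 0, 0.133], "claw": 50},
  {"delta_pos": [0.106, -0.36, 0], "delta_rot": [0, 0, 0.146], "claw": 50},
  {"delta_pos": [0.112, -0.38, 0], "delta_rot": [0, 0, 0.154], "claw": 50},
  {"delta_pos": [0.115, -0.389, 0], "delta_rot": [0, 0, 0.158], "claw": 50},
  {"delta_pos": [0.116, -0.392, 0], "delta_rot": [0, 0, 0.159], "claw": 50},
  {"delta_pos": [0.116, -0.392, 0], "delta_rot": [0, 0, 0.159], "claw": 50},
  {"delta_pos": [0.116, -0.392, 0], "delta_rot": [0, 0, 0.159], "claw": 50},
])

```text
time: 4.73
eef_pos: [0.5161, -0.068, 0.1954]
tcp_rot: [-0.03, 0.707, 0.03, 0.706]
contact_force: [0.0, 0.2, -1.7]
opening: 0.643
```

```bash
python3 - <<'E'
from h import *
from scipy.spatial.transform import Rotation as R
s=ctrl.get_state();c=ctrl.calibration("top");a=ctrl.read_camera("top");w=ctrl.read_camera("wrist")
print(s["eef_pos"].round(4),s["contact_force"].round(2),R.from_quat(s["tcp_rot"]).as_matrix().round(3).tolist())
b=a[110:260,170:350]
o=np.zeros((500,800,3),np.uint8);o[:375,:450]=cv2.resize(b,(450,375),interpolation=cv2.INTER_CUBIC);o[:262,450:]=cv2.resize(w,(350,262))
cv2.imwrite("pics/p2.png",o)
E
```

```text
[ 0.5161 -0.068   0.1954] [ 0.    0.22 -1.66] [[-0.003, -0.085, 0.996], [0.001, 0.996, 0.085], [-1.0, 0.001, -0.003]]
```

View pics/p2.png

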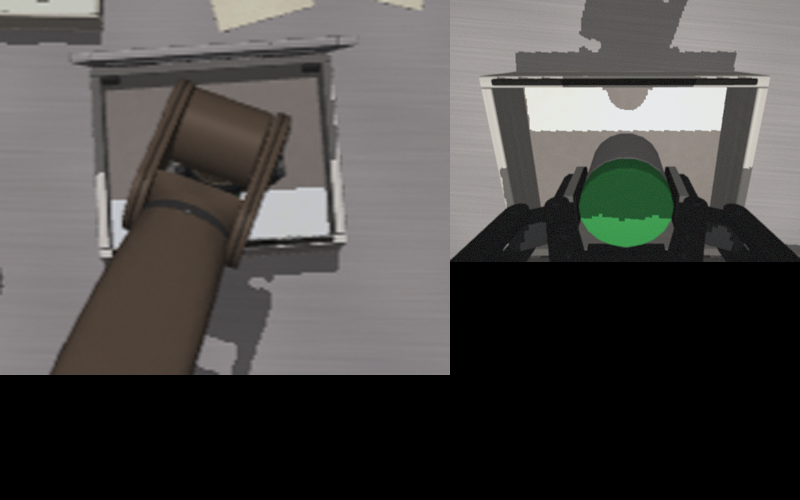

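Both views show the canister centred over the case, with the jaws along the case's width. I'll lower it quickly at first, then at about 1 mm per row.

play_rows([
  {"delta_pos": [0, 0, -0.01], "delta_rot": [0, 0, 0], "claw": 50},
  {"delta_pos": [0, 0, -0.03], "delta_rot": [0, 0, 0], "claw": 50},
  {"delta_pos": [0, 0, -0.055], "delta_rot": [0, 0, 0], "claw": 50},
  {"delta_pos": [0, 0, -0.08], "delta_rot": [0, 0, 0], "claw": 50},
  {"delta_pos": [0, 0, -0.1], "delta_rot": [0, 0, 0], "claw": 50},
  {"delta_pos": [0, 0, -0.113], "delta_rot": [0, 0, 0], "claw": 50},
  {"delta_pos": [0, 0, -0.121], "delta_rot": [0, 0, 0], "claw": 50},
  {"delta_pos": [0, 0, -0.126], "delta_rot": [0, 0, 0], "claw": 50},
  {"delta_pos": [0, 0, -0.129], "delta_rot": [0, 0, 0], "claw": 50},
  {"delta_pos": [0, 0, -0.131], "delta_rot": [0, 0, 0], "claw": 50},
  {"delta_pos": [0, 0, -0.132], "delta_rot": [0, 0, 0], "claw": 50},
  {"delta_pos": [0, 0, -0.133], "delta_rot": [0, 0, 0], "claw": 50},
])

```text
time: 5.83
eef_pos: [0.517, -0.0678, 0.0639]
tcp_rot: [-0.03, 0.706, 0.03, 0.707]
contact_force: [0.6, 0.2, -1.9]
opening: 0.645
```

play_rows([
  {"delta_pos": [0, 0, -0.001], "delta_rot": [0, 0, 0], "claw": 50},
  {"delta_pos": [0, 0, -0.0015], "delta_rot": [0, 0, 0], "claw": 50},
])

```text
time: 6.0
eef_pos: [0.5176, -0.068, 0.063]
tcp_rot: [-0.031, 0.706, 0.03, 0.707]
contact_force: [0.4, -0.4, -1.4]
opening: 0.641
```

play_rows([
  {"delta_pos": [0, 0, -0.001], "delta_rot": [0, 0, 0], "claw": 50},
  {"delta_pos": [0, 0, -0.002], "delta_rot": [0, 0, 0], "claw": 50},
  {"delta_pos": [0, 0, -0.003], "delta_rot": [0, 0, 0], "claw": 50},
  {"delta_pos": [0, 0, -0.003], "delta_rot": [0, 0, 0], "claw": 50},
])

```text
time: 6.33
eef_pos: [0.5176, -0.068, 0.0599]
tcp_rot: [-0.031, 0.706, 0.03, 0.707]
contact_force: [-0.5, 0.1, -0.8]
opening: 0.644
```

play_rows([
  {"delta_pos": [0, 0, -0.0007], "delta_rot": [0, 0, 0], "claw": 50},
  {"delta_pos": [0, 0, -0.0012], "delta_rot": [0, 0, 0], "claw": 50},
  {"delta_pos": [0, 0, -0.0012], "delta_rot": [0, 0, 0], "claw": 50},
])

```text
time: 6.58
eef_pos: [0.5177, -0.0681, 0.0599]
tcp_rot: [-0.031, 0.706, 0.03, 0.707]
contact_force: [-3.7, 1.2, 5.0]
opening: 0.645
```

Contact felt: +5 N with no further descent. Now I'll open, rise and look.

play_rows([
  {"delta_pos": [0, 0, 0], "delta_rot": [0, 0, 0], "claw": 58},
  {"delta_pos": [0, 0, 0], "delta_rot": [0, 0, 0], "claw": 62},
  {"delta_pos": [0, 0, 0], "delta_rot": [0, 0, 0], "claw": 70},
  {"delta_pos": [0, 0, 0], "delta_rot": [0, 0, 0], "claw": 74},
  {"delta_pos": [0, 0, 0], "delta_rot": [0, 0, 0], "claw": 74},
  {"delta_pos": [0, 0, 0.005], "delta_rot": [0, 0, 0], "claw": 74},
  {"delta_pos": [0, 0, 0.02], "delta_rot": [0, 0, 0], "claw": 74},
  {"delta_pos": [0, 0, 0.04], "delta_rot": [0, 0, 0], "claw": 74},
  {"delta_pos": [0, 0, 0.07], "delta_rot": [0, 0, 0], "claw": 74},
  {"delta_pos": [0, 0, 0.1], "delta_rot": [0, 0, 0], "claw": 74},
  {"delta_pos": [0, 0, 0.13], "delta_rot": [0, 0, 0], "claw": 74},
  {"delta_pos": [0, 0, 0.145], "delta_rot": [0, 0, 0], "claw": 74},
  {"delta_pos": [0, 0, 0.15], "delta_rot": [0, 0, 0], "claw": 74},
  {"delta_pos": [0, 0, 0.15], "delta_rot": [0, 0, 0], "claw": 74},
])

```text
time: 7.75
eef_pos: [0.5185, -0.0683, 0.2118]
tcp_rot: [-0.031, 0.705, 0.03, 0.708]
contact_force: [-0.7, 0.9, -0.8]
opening: 0.868
```

```bash
python3 - <<'E'
from h import *
s=ctrl.get_state();c=ctrl.calibration("wrist");w=ctrl.read_camera("wrist");cv2.imwrite("pics/w3.png",w)
print(s["time"],s["eef_pos"].round(4),s["qpos"].round(3))
for b,u in blobs(w,(50,100,30),(75,255,255),60):print(b,u.round(1),ray("wrist",u,.072,c).round(4))
E
```

```text
7.75 [ 0.5185 -0.0683  0.2118] [-0.325 -0.011  1.992 -0.     1.156 -1.982]
[ 226  154   65   63 3161] [258.1 184.8] [ 0.5164 -0.0683  0.072 ]
```

View pics/w3.png

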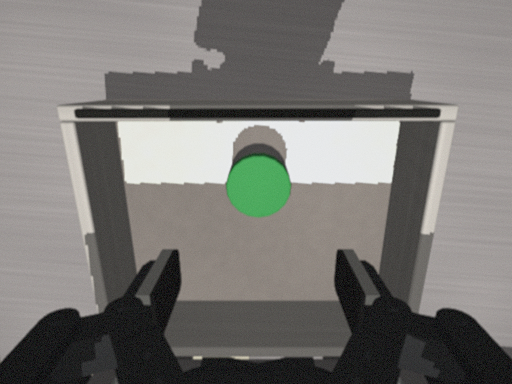

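The wrist view shows the canister standing upright inside the case at (258,185), which is (0.516, -0.068), right at case_in. Next I'll shut the fingers and go up and over behind the lid.

play_rows([
  {"delta_pos": [0, 0, 0.015], "delta_rot": [0, 0, 0], "claw": 30},
  {"delta_pos": [0, 0, 0.045], "delta_rot": [0, 0, 0], "claw": 0},
  {"delta_pos": [0, 0, 0.08], "delta_rot": [0, 0, 0], "claw": 0},
  {"delta_pos": [0, 0, 0.115], "delta_rot": [0, 0, 0], "claw": 0},
  {"delta_pos": [0, 0, 0.15], "delta_rot": [0, 0, 0], "claw": 0},
  {"delta_pos": [0, 0, 0.185], "delta_rot": [0, 0, 0], "claw": 0},
  {"delta_pos": [0.01, 0, 0.21], "delta_rot": [0, 0, 0], "claw": 0},
  {"delta_pos": [0.03, 0.002, 0.22], "delta_rot": [0, 0, 0], "claw": 0},
  {"delta_pos": [0.06, 0.005, 0.22], "delta_rot": [0, 0, 0], "claw": 0},
  {"delta_pos": [0.09, 0.008, 0.22], "delta_rot": [0, 0, 0], "claw": 0},
  {"delta_pos": [0.12, 0.011, 0.22], "delta_rot": [0, 0, 0], "claw": 0},
  {"delta_pos": [0.15, 0.013, 0.22], "delta_rot": [0, 0, 0], "claw": 0},
  {"delta_pos": [0.18, 0.015, 0.22], "delta_rot": [0, 0, 0], "claw": 0},
  {"delta_pos": [0.2, 0.016, 0.22], "delta_rot": [0, 0, 0], "claw": 0},
  {"delta_pos": [0.202, 0.016, 0.22], "delta_rot": [0, 0, 0], "claw": 0},
  {"delta_pos": [0.202, 0.016, 0.22], "delta_rot": [0, 0, 0], "claw": 0},
])

```text
time: 9.13
eef_pos: [0.72, -0.052, 0.4253]
tcp_rot: [-0.03, 0.708, 0.031, 0.705]
contact_force: [0.8, 1.1, 0.0]
opening: -0.001
```

```bash
python3 - <<'E'
from fit import *
s=ctrl.get_state();p=np.load("case.npy");e=s["eef_pos"]
print(e.round(4),s["opening"],s["qpos"].round(3))
a=ctrl.read_camera("scene");cv2.imwrite("pics/s4.png",a[60:280,120:420].repeat(2,0).repeat(2,1))
for b,u in blobs(a,(105,150,50),(125,255,255)):print(b,u)
w=ctrl.read_camera("wrist")
E
```

```text
[ 0.72   -0.052   0.4253] -0.0010488700201693431 [-0.212  0.329  1.223 -0.     1.595 -1.869]
[193 149  29  33 457] [206.91247265 165.28884026]
```

View pics/s4.png

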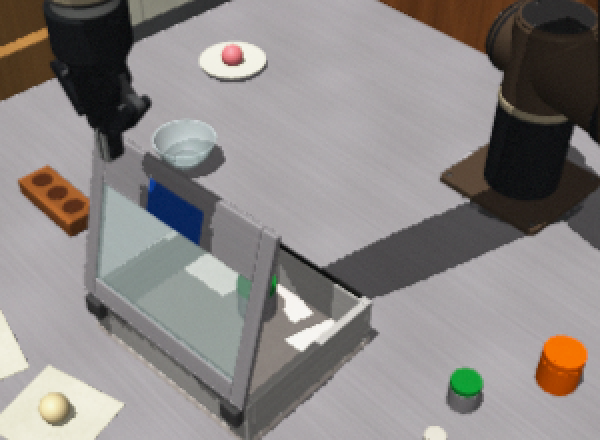

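The view shows the lid still up, the canister upright inside, and the gripper behind and above the lid. I'll go down behind the pad.

play_rows([
  {"delta_pos": [0, 0, -0.015], "delta_rot": [0, 0, 0], "claw": 0},
  {"delta_pos": [0, 0, -0.04], "delta_rot": [0, 0, 0], "claw": 0},
  {"delta_pos": [0, 0, -0.07], "delta_rot": [0, 0, 0], "claw": 0},
  {"delta_pos": [0, 0, -0.1], "delta_rot": [0, 0, 0], "claw": 0},
  {"delta_pos": [-0.005, 0, -0.118], "delta_rot": [0, 0, 0], "claw": 0},
  {"delta_pos": [-0.02, -0.001, -0.118], "delta_rot": [0, 0, 0], "claw": 0},
  {"delta_pos": [-0.035, -0.003, -0.118], "delta_rot": [0, 0, 0], "claw": 0},
  {"delta_pos": [-0.042, -0.004, -0.118], "delta_rot": [0, 0, 0], "claw": 0},
  {"delta_pos": [-0.045, -0.004, -0.118], "delta_rot": [0, 0, 0], "claw": 0},
  {"delta_pos": [-0.045, -0.004, -0.118], "delta_rot": [0, 0, 0], "claw": 0},
  {"delta_pos": [-0.045, -0.004, -0.118], "delta_rot": [0, 0, 0], "claw": 0},
])

```text
time: 10.15
eef_pos: [0.6741, -0.0561, 0.3112]
tcp_rot: [-0.03, 0.706, 0.03, 0.706]
contact_force: [0.3, 0.2, 0.5]
opening: 0.001
```

```bash
cat > tab.py <<'E'
from fit import *
import sys
p=np.load("case.npy");e=ctrl.get_state()["eef_pos"]
def tcp(a,r=.2,off=.011):
    q=p.copy();q[3]=a
    P=lid(q,[-r,0,.010])[0]
    return P+off*np.array([np.cos(p[2]),np.sin(p[2]),0])+[0,0,.025]
if __name__=="__main__":
    a0,a1,n=float(sys.argv[1]),float(sys.argv[2]),int(sys.argv[3])
    print("eef",e.round(4))
    for a in np.linspace(a0,a1,n+1)[1:]:print(round(a,3),(tcp(a)-e).round(4).tolist())
E
python3 tab.py 1.36 0.9 18
```

```text
eef [ 0.6741 -0.0561  0.3112]
1.334 [-0.0135, 0.0003, -0.0045]
1.309 [-0.0184, -0.0002, -0.0055]
1.283 [-0.0234, -0.0007, -0.0066]
1.258 [-0.0284, -0.0011, -0.0079]
1.232 [-0.0333, -0.0016, -0.0093]
1.207 [-0.0381, -0.002, -0.0108]
1.181 [-0.0429, -0.0025, -0.0124]
1.156 [-0.0477, -0.0029, -0.0142]
1.13 [-0.0525, -0.0034, -0.0161]
1.104 [-0.0571, -0.0038, -0.0181]
1.079 [-0.0618, -0.0042, -0.0202]
1.053 [-0.0664, -0.0047, -0.0225]
1.028 [-0.0709, -0.0051, -0.0248]
1.002 [-0.0753, -0.0055, -0.0273]
0.977 [-0.0797, -0.0059, -0.0299]
0.951 [-0.0841, -0.0063, -0.0326]
0.926 [-0.0883, -0.0067, -0.0354]
0.9 [-0.0925, -0.0071, -0.0384]
```

play_rows([
  {"delta_pos": [-0.004, 0, -0.002], "delta_rot": [0, 0, 0], "claw": 0},
  {"delta_pos": [-0.008, 0, -0.004], "delta_rot": [0, 0, 0], "claw": 0},
  {"delta_pos": [-0.012, 0, -0.0045], "delta_rot": [0, 0, 0], "claw": 0},
  {"delta_pos": [-0.0155, 0, -0.005], "delta_rot": [0, 0, 0], "claw": 0},
  {"delta_pos": [-0.019, 0, -0.0056], "delta_rot": [0, 0, 0], "claw": 0},
  {"delta_pos": [-0.0234, -0.0007, -0.0066], "delta_rot": [0, 0, 0], "claw": 0},
  {"delta_pos": [-0.0284, -0.001, -0.0079], "delta_rot": [0, 0, 0], "claw": 0},
  {"delta_pos": [-0.0333, -0.0016, -0.0093], "delta_rot": [0, 0, 0], "claw": 0},
  {"delta_pos": [-0.0381, -0.002, -0.0108], "delta_rot": [0, 0, 0], "claw": 0},
])

```text
time: 10.9
eef_pos: [0.6356, -0.058, 0.3004]
tcp_rot: [-0.03, 0.706, 0.03, 0.707]
contact_force: [3.7, 1.4, -1.8]
opening: -0.0
```

Contact with the lid reads about 4 N and it is moving. Continuing along the arc.

```bash
python3 tab.py 1.207 0.723 20
```

```text
eef [ 0.6356 -0.058   0.3004]
1.183 [-0.0042, -0.0006, -0.0014]
1.159 [-0.0087, -0.001, -0.0031]
1.134 [-0.0132, -0.0014, -0.0049]
1.11 [-0.0176, -0.0018, -0.0068]
1.086 [-0.022, -0.0022, -0.0087]
1.062 [-0.0264, -0.0026, -0.0108]
1.038 [-0.0307, -0.003, -0.013]
1.013 [-0.0349, -0.0034, -0.0153]
0.989 [-0.0391, -0.0038, -0.0177]
0.965 [-0.0432, -0.0042, -0.0202]
0.941 [-0.0473, -0.0046, -0.0229]
0.917 [-0.0513, -0.005, -0.0256]
0.892 [-0.0552, -0.0053, -0.0284]
0.868 [-0.0591, -0.0057, -0.0313]
0.844 [-0.0629, -0.006, -0.0342]
0.82 [-0.0666, -0.0064, -0.0373]
0.796 [-0.0703, -0.0067, -0.0405]
0.771 [-0.0739, -0.0071, -0.0438]
0.747 [-0.0774, -0.0074, -0.0471]
0.723 [-0.0808, -0.0077, -0.0505]
```

play_rows([
  {"delta_pos": [-0.0042, -0.0005, -0.0014], "delta_rot": [0, 0, 0], "claw": 0},
  {"delta_pos": [-0.0087, -0.001, -0.0031], "delta_rot": [0, 0, 0], "claw": 0},
  {"delta_pos": [-0.0132, -0.0014, -0.0049], "delta_rot": [0, 0, 0], "claw": 0},
  {"delta_pos": [-0.0176, -0.0018, -0.0068], "delta_rot": [0, 0, 0], "claw": 0},
  {"delta_pos": [-0.022, -0.0022, -0.0087], "delta_rot": [0, 0, 0], "claw": 0},
  {"delta_pos": [-0.0264, -0.0026, -0.0108], "delta_rot": [0, 0, 0], "claw": 0},
  {"delta_pos": [-0.0307, -0.003, -0.013], "delta_rot": [0, 0, 0], "claw": 0},
  {"delta_pos": [-0.0349, -0.0034, -0.0153], "delta_rot": [0, 0, 0], "claw": 0},
  {"delta_pos": [-0.0391, -0.0038, -0.0177], "delta_rot": [0, 0, 0], "claw": 0},
  {"delta_pos": [-0.0432, -0.0042, -0.0202], "delta_rot": [0, 0, 0], "claw": 0},
  {"delta_pos": [-0.0473, -0.0046, -0.0229], "delta_rot": [0, 0, 0], "claw": 0},
  {"delta_pos": [-0.0513, -0.005, -0.0256], "delta_rot": [0, 0, 0], "claw": 0},
  {"delta_pos": [-0.0552, -0.0053, -0.0284], "delta_rot": [0, 0, 0], "claw": 0},
  {"delta_pos": [-0.0591, -0.0057, -0.0313], "delta_rot": [0, 0, 0], "claw": 0},
  {"delta_pos": [-0.0629, -0.006, -0.0342], "delta_rot": [0, 0, 0], "claw": 0},
  {"delta_pos": [-0.0666, -0.0064, -0.0373], "delta_rot": [0, 0, 0], "claw": 0},
  {"delta_pos": [-0.0703, -0.0067, -0.0405], "delta_rot": [0, 0, 0], "claw": 0},
  {"delta_pos": [-0.0739, -0.0071, -0.0438], "delta_rot": [0, 0, 0], "claw": 0},
  {"delta_pos": [-0.0774, -0.0074, -0.0471], "delta_rot": [0, 0, 0], "claw": 0},
  {"delta_pos": [-0.0808, -0.0077, -0.0505], "delta_rot": [0, 0, 0], "claw": 0},
])

```text
time: 12.57
eef_pos: [0.5544, -0.0658, 0.2495]
tcp_rot: [-0.03, 0.706, 0.03, 0.707]
contact_force: [1.6, 0.9, 0.1]
opening: -0.001
```

```bash
python3 tab.py 0.723 0.283 20
```

```text
eef [ 0.5544 -0.0658  0.2495]
0.701 [-0.0026, -0.0002, -0.0029]
0.679 [-0.0056, -0.0005, -0.0061]
0.657 [-0.0085, -0.0007, -0.0094]
0.635 [-0.0113, -0.001, -0.0128]
0.613 [-0.014, -0.0013, -0.0163]
0.591 [-0.0167, -0.0015, -0.0198]
0.569 [-0.0193, -0.0017, -0.0233]
0.547 [-0.0218, -0.002, -0.0269]
0.525 [-0.0242, -0.0022, -0.0306]
0.503 [-0.0265, -0.0024, -0.0343]
0.481 [-0.0288, -0.0026, -0.0381]
0.459 [-0.031, -0.0028, -0.0419]
0.437 [-0.0331, -0.003, -0.0458]
0.415 [-0.0351, -0.0032, -0.0497]
0.393 [-0.037, -0.0034, -0.0537]
0.371 [-0.0388, -0.0036, -0.0577]
0.349 [-0.0406, -0.0037, -0.0617]
0.327 [-0.0423, -0.0039, -0.0658]
0.305 [-0.0438, -0.004, -0.0699]
0.283 [-0.0453, -0.0042, -0.0741]
```

play_rows([
  {"delta_pos": [-0.0026, -0.0002, -0.0029], "delta_rot": [0, 0, 0], "claw": 0},
  {"delta_pos": [-0.0056, -0.0005, -0.0061], "delta_rot": [0, 0, 0], "claw": 0},
  {"delta_pos": [-0.0085, -0.0007, -0.0094], "delta_rot": [0, 0, 0], "claw": 0},
  {"delta_pos": [-0.0113, -0.001, -0.0128], "delta_rot": [0, 0, 0], "claw": 0},
  {"delta_pos": [-0.014, -0.0013, -0.0163], "delta_rot": [0, 0, 0], "claw": 0},
  {"delta_pos": [-0.0167, -0.0015, -0.0198], "delta_rot": [0, 0, 0], "claw": 0},
  {"delta_pos": [-0.0193, -0.0017, -0.0233], "delta_rot": [0, 0, 0], "claw": 0},
  {"delta_pos": [-0.0218, -0.002, -0.0269], "delta_rot": [0, 0, 0], "claw": 0},
  {"delta_pos": [-0.0242, -0.0022, -0.0306], "delta_rot": [0, 0, 0], "claw": 0},
  {"delta_pos": [-0.0265, -0.0024, -0.0343], "delta_rot": [0, 0, 0], "claw": 0},
  {"delta_pos": [-0.0288, -0.0026, -0.0381], "delta_rot": [0, 0, 0], "claw": 0},
  {"delta_pos": [-0.031, -0.0028, -0.0419], "delta_rot": [0, 0, 0], "claw": 0},
  {"delta_pos": [-0.0331, -0.003, -0.0458], "delta_rot": [0, 0, 0], "claw": 0},
  {"delta_pos": [-0.0351, -0.0032, -0.0497], "delta_rot": [0, 0, 0], "claw": 0},
  {"delta_pos": [-0.037, -0.0034, -0.0537], "delta_rot": [0, 0, 0], "claw": 0},
  {"delta_pos": [-0.0388, -0.0036, -0.0577], "delta_rot": [0, 0, 0], "claw": 0},
  {"delta_pos": [-0.0406, -0.0037, -0.0617], "delta_rot": [0, 0, 0], "claw": 0},
  {"delta_pos": [-0.0423, -0.0039, -0.0658], "delta_rot": [0, 0, 0], "claw": 0},
  {"delta_pos": [-0.0438, -0.004, -0.069], "delta_rot": [0, 0, 0], "claw": 0},
  {"delta_pos": [-0.0453, -0.0042, -0.0715], "delta_rot": [0, 0, 0], "claw": 0},
])

```text
time: 14.23
eef_pos: [0.5089, -0.0701, 0.1776]
tcp_rot: [-0.03, 0.706, 0.03, 0.707]
contact_force: [1.0, -0.1, 0.5]
opening: 0.004
```

```bash
python3 tab.py 0.296 0.07 18; python3 -c "
from h import *
a=ctrl.read_camera('scene');cv2.imwrite('pics/s5.png',a[80:280,120:420].repeat(2,0).repeat(2,1));print(ctrl.get_state()['contact_force'])"
```

```text
eef [ 0.5089 -0.0701  0.1776]
0.283 [0.0002, 0.0001, -0.002]
0.271 [-0.0006, 0.0001, -0.0044]
0.258 [-0.0013, -0.0, -0.0068]
0.246 [-0.0021, -0.0001, -0.0092]
0.233 [-0.0028, -0.0001, -0.0116]
0.221 [-0.0035, -0.0002, -0.014]
0.208 [-0.0041, -0.0003, -0.0164]
0.196 [-0.0048, -0.0003, -0.0189]
0.183 [-0.0053, -0.0004, -0.0213]
0.17 [-0.0059, -0.0004, -0.0238]
0.158 [-0.0064, -0.0005, -0.0262]
0.145 [-0.0069, -0.0005, -0.0287]
0.133 [-0.0074, -0.0006, -0.0312]
0.12 [-0.0079, -0.0006, -0.0336]
0.108 [-0.0083, -0.0006, -0.0361]
0.095 [-0.0086, -0.0007, -0.0386]
0.083 [-0.009, -0.0007, -0.0411]
0.07 [-0.0093, -0.0007, -0.0436]
[1.35511959 0.48470044 0.37349578]
```

View pics/s5.png

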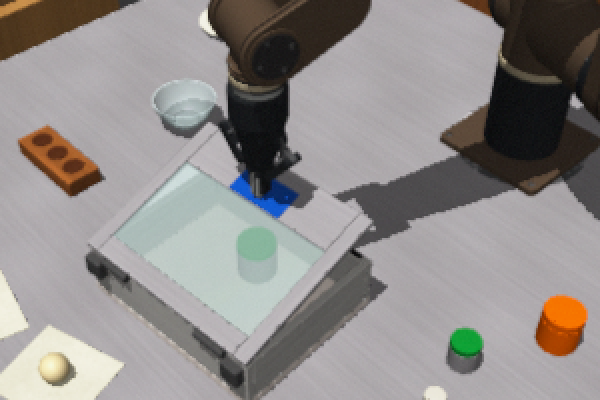

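The view shows the fingertips on the blue pad, the lid about 0.3 rad open, and the canister upright under it. I'll continue at half speed.

play_rows([
  {"delta_pos": [0, 0, -0.002], "delta_rot": [0, 0, 0], "claw": 0},
  {"delta_pos": [-0.0006, 0, -0.0044], "delta_rot": [0, 0, 0], "claw": 0},
  {"delta_pos": [-0.0013, 0, -0.0068], "delta_rot": [0, 0, 0], "claw": 0},
  {"delta_pos": [-0.002, 0, -0.0092], "delta_rot": [0, 0, 0], "claw": 0},
  {"delta_pos": [-0.0028, 0, -0.0116], "delta_rot": [0, 0, 0], "claw": 0},
  {"delta_pos": [-0.0035, 0, -0.014], "delta_rot": [0, 0, 0], "claw": 0},
  {"delta_pos": [-0.004, 0, -0.0164], "delta_rot": [0, 0, 0], "claw": 0},
  {"delta_pos": [-0.0048, 0, -0.0189], "delta_rot": [0, 0, 0], "claw": 0},
  {"delta_pos": [-0.0053, 0, -0.0213], "delta_rot": [0, 0, 0], "claw": 0},
  {"delta_pos": [-0.006, 0, -0.0238], "delta_rot": [0, 0, 0], "claw": 0},
  {"delta_pos": [-0.0064, 0, -0.0262], "delta_rot": [0, 0, 0], "claw": 0},
  {"delta_pos": [-0.007, 0, -0.0287], "delta_rot": [0, 0, 0], "claw": 0},
  {"delta_pos": [-0.0074, 0, -0.0312], "delta_rot": [0, 0, 0], "claw": 0},
  {"delta_pos": [-0.008, 0, -0.0332], "delta_rot": [0, 0, 0], "claw": 0},
  {"delta_pos": [-0.0083, 0, -0.0352], "delta_rot": [0, 0, 0], "claw": 0},
  {"delta_pos": [-0.0086, 0, -0.0372], "delta_rot": [0, 0, 0], "claw": 0},
  {"delta_pos": [-0.009, 0, -0.039], "delta_rot": [0, 0, 0], "claw": 0},
])

```text
time: 15.7
eef_pos: [0.4995, -0.0701, 0.1379]
tcp_rot: [-0.03, 0.707, 0.03, 0.706]
contact_force: [0.8, -0.5, 1.5]
opening: -0.0
```

play_rows([
  {"delta_pos": [0, 0, -0.0015], "delta_rot": [0, 0, 0], "claw": 0},
  {"delta_pos": [0, 0, -0.003], "delta_rot": [0, 0, 0], "claw": 0},
  {"delta_pos": [-0.0005, 0, -0.0045], "delta_rot": [0, 0, 0], "claw": 0},
  {"delta_pos": [-0.0005, 0, -0.006], "delta_rot": [0, 0, 0], "claw": 0},
  {"delta_pos": [-0.0005, 0, -0.0075], "delta_rot": [0, 0, 0], "claw": 0},
])

```text
time: 16.12
eef_pos: [0.4987, -0.0701, 0.1302]
tcp_rot: [-0.03, 0.707, 0.03, 0.706]
contact_force: [-1.1, -1.1, 2.1]
opening: -0.003
```

play_rows([
  {"delta_pos": [0, 0, -0.001], "delta_rot": [0, 0, 0], "claw": 0},
  {"delta_pos": [0, 0, -0.002], "delta_rot": [0, 0, 0], "claw": 0},
])

```text
time: 16.28
eef_pos: [0.4986, -0.0701, 0.128]
tcp_rot: [-0.03, 0.707, 0.03, 0.706]
contact_force: [-0.5, -0.6, 2.1]
opening: 0.0
```

play_rows([
  {"delta_pos": [0, 0, -0.001], "delta_rot": [0, 0, 0], "claw": 0},
  {"delta_pos": [0, 0, -0.002], "delta_rot": [0, 0, 0], "claw": 0},
])

```text
time: 16.45
eef_pos: [0.4984, -0.07, 0.1258]
tcp_rot: [-0.03, 0.707, 0.03, 0.706]
contact_force: [-1.3, -1.6, 1.0]
opening: -0.003
```

play_rows([
  {"delta_pos": [0, 0, -0.001], "delta_rot": [0, 0, 0], "claw": 0},
  {"delta_pos": [0, 0, -0.002], "delta_rot": [0, 0, 0], "claw": 0},
])

```text
time: 16.62
eef_pos: [0.4983, -0.07, 0.1237]
tcp_rot: [-0.03, 0.707, 0.03, 0.705]
contact_force: [-3.3, -1.4, 9.9]
opening: 0.001
```

play_rows([
  {"delta_pos": [0, 0, -0.001], "delta_rot": [0, 0, 0], "claw": 0},
  {"delta_pos": [0, 0, -0.0015], "delta_rot": [0, 0, 0], "claw": 0},
])

```text
time: 16.78
eef_pos: [0.4984, -0.0701, 0.1237]
tcp_rot: [-0.03, 0.708, 0.031, 0.705]
contact_force: [-4.9, 0.4, 13.2]
opening: -0.002
```

The seal is felt at TCP z of about 0.124 and the force is now 13 N. I'll hold the same target.

play_rows([
  {"delta_pos": [0, 0, -0.0015], "delta_rot": [0, 0, 0], "claw": 0},
  {"delta_pos": [0, 0, -0.0015], "delta_rot": [0, 0, 0], "claw": 0},
  {"delta_pos": [0, 0, -0.0015], "delta_rot": [0, 0, 0], "claw": 0},
])

```text
time: 17.03
eef_pos: [0.4984, -0.07, 0.1237]
tcp_rot: [-0.03, 0.708, 0.031, 0.704]
contact_force: [-3.8, -0.3, 10.2]
opening: -0.001
```

play_rows([
  {"delta_pos": [0, 0, -0.002], "delta_rot": [0, 0, 0], "claw": 0},
  {"delta_pos": [0, 0, -0.002], "delta_rot": [0, 0, 0], "claw": 0},
  {"delta_pos": [0, 0, -0.002], "delta_rot": [0, 0, 0], "claw": 0},
  {"delta_pos": [0, 0, -0.002], "delta_rot": [0, 0, 0], "claw": 0},
])

```text
time: 17.37
eef_pos: [0.4985, -0.0701, 0.1237]
tcp_rot: [-0.03, 0.709, 0.031, 0.704]
contact_force: [-6.0, 0.3, 13.7]
opening: 0.002
```

play_rows([
  {"delta_pos": [0, 0, -0.002], "delta_rot": [0, 0, 0], "claw": 0},
  {"delta_pos": [0, 0, -0.002], "delta_rot": [0, 0, 0], "claw": 0},
  {"delta_pos": [0, 0, -0.002], "delta_rot": [0, 0, 0], "claw": 0},
  {"delta_pos": [0, 0, -0.002], "delta_rot": [0, 0, 0], "claw": 0},
  {"delta_pos": [0, 0, -0.002], "delta_rot": [0, 0, 0], "claw": 0},
  {"delta_pos": [0, 0, -0.002], "delta_rot": [0, 0, 0], "claw": 0},
  {"delta_pos": [0, 0, -0.002], "delta_rot": [0, 0, 0], "claw": 0},
])

```text
time: 17.95
eef_pos: [0.4985, -0.0701, 0.1237]
tcp_rot: [-0.03, 0.709, 0.031, 0.703]
contact_force: [-6.0, 0.5, 12.4]
opening: 0.001
```

play_rows([
  {"delta_pos": [0, 0, -0.002], "delta_rot": [0, 0, 0], "claw": 0},
  {"delta_pos": [0, 0, -0.002], "delta_rot": [0, 0, 0], "claw": 0},
  {"delta_pos": [0, 0, -0.002], "delta_rot": [0, 0, 0], "claw": 0},
  {"delta_pos": [0, 0, -0.002], "delta_rot": [0, 0, 0], "claw": 0},
  {"delta_pos": [0, 0, -0.002], "delta_rot": [0, 0, 0], "claw": 0},
  {"delta_pos": [0, 0, -0.002], "delta_rot": [0, 0, 0], "claw": 0},
  {"delta_pos": [0, 0, -0.002], "delta_rot": [0, 0, 0], "claw": 0},
])

```text
time: 18.53
eef_pos: [0.4985, -0.07, 0.1237]
tcp_rot: [-0.03, 0.71, 0.031, 0.703]
contact_force: [-5.5, 0.4, 13.2]
opening: -0.001
```

play_rows([
  {"delta_pos": [0, 0, -0.002], "delta_rot": [0, 0, 0], "claw": 0},
  {"delta_pos": [0, 0, -0.002], "delta_rot": [0, 0, 0], "claw": 0},
  {"delta_pos": [0, 0, -0.002], "delta_rot": [0, 0, 0], "claw": 0},
  {"delta_pos": [0, 0, -0.002], "delta_rot": [0, 0, 0], "claw": 0},
  {"delta_pos": [0, 0, -0.002], "delta_rot": [0, 0, 0], "claw": 0},
])

```text
time: 18.95
eef_pos: [0.4985, -0.0701, 0.1237]
tcp_rot: [-0.03, 0.71, 0.032, 0.702]
contact_force: [-6.0, 0.8, 13.2]
opening: 0.001
```

The lean held steady at 12.4–13.7 N for 1.6 s. I'll ease off slowly, rise and check.

play_rows([
  {"delta_pos": [0, 0, -0.001], "delta_rot": [0, 0, 0], "claw": 0},
  {"delta_pos": [0, 0, 0], "delta_rot": [0, 0, 0], "claw": 0},
  {"delta_pos": [0, 0, 0.001], "delta_rot": [0, 0, 0], "claw": 0},
  {"delta_pos": [0, 0, 0.003], "delta_rot": [0, 0, 0], "claw": 0},
  {"delta_pos": [0, 0, 0.006], "delta_rot": [0, 0, 0], "claw": 0},
  {"delta_pos": [0, 0, 0.015], "delta_rot": [0, 0, 0], "claw": 0},
  {"delta_pos": [0, 0, 0.03], "delta_rot": [0, 0, 0], "claw": 0},
  {"delta_pos": [0, 0, 0.055], "delta_rot": [0, 0, 0], "claw": 0},
  {"delta_pos": [0, 0, 0.085], "delta_rot": [0, 0, 0], "claw": 0},
  {"delta_pos": [0, 0, 0.12], "delta_rot": [0, 0, 0], "claw": 0},
  {"delta_pos": [0, 0.02, 0.15], "delta_rot": [0, 0, 0], "claw": 0},
  {"delta_pos": [0, 0.05, 0.16], "delta_rot": [0, 0, 0], "claw": 0},
  {"delta_pos": [0, 0.09, 0.16], "delta_rot": [0, 0, 0], "claw": 0},
  {"delta_pos": [0, 0.13, 0.16], "delta_rot": [0, 0, 0], "claw": 0},
  {"delta_pos": [0, 0.17, 0.16], "delta_rot": [0, 0, 0], "claw": 0},
  {"delta_pos": [0, 0.2, 0.16], "delta_rot": [0, 0, 0], "claw": 0},
  {"delta_pos": [0, 0.2, 0.16], "delta_rot": [0, 0, 0], "claw": 0},
])

```text
time: 20.37
eef_pos: [0.4979, 0.1345, 0.2845]
tcp_rot: [-0.031, 0.71, 0.034, 0.703]
contact_force: [0.2, 0.3, -0.1]
opening: 0.003
```

```bash
python3 - <<'E'
from fit import *
p=np.load("case.npy");a=ctrl.read_camera("scene");t=ctrl.read_camera("top")
s=ctrl.get_state();print(s["time"],s["eef_pos"].round(3),s["contact_force"].round(2))
for n,im in(("scene",a),("top",t)):
    for b,u in blobs(im,(105,150,50),(125,255,255)):
        print(n,b,u.round(1))
        for an in(0,.02,.04,.08):
            q=p.copy();q[3]=an;print("  a",an,proj(n,lid(q,[-.2,0,.01])).round(1))
cv2.imwrite("pics/s6.png",np.hstack([a[70:290,110:430],t[90:310,100:420]]).repeat(2,0).repeat(2,1)[:, ::1][:, :1280])
o=cv2.resize(np.hstack([a[70:290,110:430],t[90:310,100:420]]),(800,275),interpolation=cv2.INTER_CUBIC);cv2.imwrite("pics/s6.png",o)
E
```

```text
20.4667 [0.498 0.131 0.284] [-0.39 -0.22  0.05]
scene [238 177  34  23 353] [254.7 187.6]
  a 0 [[255.8 187.5]]
  a 0.02 [[255.7 186.5]]
  a 0.04 [[255.6 185.5]]
  a 0.08 [[255.4 183.6]]
top [244 189  29  15 396] [258. 196.]
  a 0 [[258.5 197.4]]
  a 0.02 [[258.5 197.2]]
  a 0.04 [[258.5 196.9]]
  a 0.08 [[258.5 196.2]]
```

View pics/s6.png

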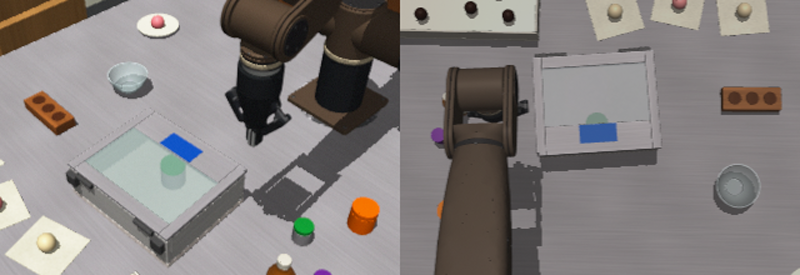

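The pad position matches a lid angle of about 0 to 0.02 rad, so the lid has stayed shut. The canister is upright inside and the bystanders are in place, so I'm handing it in.

```bash
python3 -c "
from plant import ctrl
print(ctrl.sign_off())"
```

```text
the job is handed in; nothing more can be done
None
```

The canister is standing upright in the case, the lid is shut on its seal, and I handed the job in at about 20.5 s of the 72 s allowed.

- **Canister:** I took the larger green-topped one and set it down slowly at case_in, with about 5 N felt at touchdown. The close-up afterwards showed it upright at (0.516, -0.068).
- **Lid:** I pushed it down with closed fingertips at about 0.3 rad/s, and about 0.15 rad/s or less over the last 0.3 rad. I then leaned near the blue pad with 12.4–13.7 N for about 1.6 s; the highest reading was 13.7 N.
- **Last checks:** With the arm clear, the scene camera put the pad where a lid at about 0 rad would have it. The top camera read about 1 px off that, within the fit's error. The canister showed upright through the lid, the bowl and mould were in place and the tool force was about zero.

Two readings were less certain:
- The tool height stayed at 0.1237 m between 10 and 13.7 N, where I expected the seal to give roughly half a millimetre more. There was also a steady sideways force of about 6 N while leaning.
- The bottle was only partly in view in the last pictures. The arm never went near it.

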